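Make up the tube-rack carrier for a dissolution run

TASK

Make up the rack carrier for the next dissolution run: run its sliding clamp fully back, then load every white tube-rack block on the bench into the carrier, in any order, each with its two-well face on top and lying across the lane, packed against the end stop and butted flush one against the next, and only then run the clamp up against the last block. A block with another face on top is rolled over down on the bench, one face at a time - do not carry it through the air wrong face up. Leave the other things on the bench alone.

Things in the scene. Friction and masses are not known exactly. Their poses are not given: they have to be found in the camera images.
- block1: White four-way tube rack block: a square prism 66 mm long, 46 x 46 mm in section, 100 to 180 g. Origin at its centre (23 mm above what it lies on). x: long axis, plain square ends. +z: out of the face with TWO 17 mm wells, wanted on top; -z: six 11 mm wells; +y: ONE 30 mm well; -y: ten 8 mm wells. Outside a plain box. Starts on the bench, any long face up. May be absent.
- block2: Another such block, same sizes and axes as block1. May be absent.
- block3: Another such block, same sizes and axes as block1. May be absent.
- block4: Another such block, same sizes and axes as block1. May be absent.
- block5: Another such block, same sizes and axes as block1. May be absent.
- carrier: Rack carrier, fixed: aluminium plate 104 x 346 x 8 mm, origin under its centre, y along it. Rails (tops at 18 mm) leave a lane 71 mm wide in x; across its -y end an upright end stop, 68 wide, 40 high. Up to five blocks stand on the plate in the lane, long axis along the carrier's x, side by side along y at 46 mm pitch: seated, centre 31 mm and top 54 mm above the bench.
- stop_face (a point): Centre of the end stop's inner face, at the height of a seated block's centre; axes parallel to the carrier's. The lane runs from here to +y: the first block's centre lies 23 mm further along +y, the next 46 mm beyond that, and so on.
- clamp (a joint): The sliding end clamp of the carrier, a black plastic jaw that slides along the lane in a slot. The value is the distance in m between the stop face and the jaw's face: 0 jaw at the stop, 0.281 fully run back. Drags with about 3 N and stays where it is left.
- clamp_face (a point): Centre of the clamp jaw's face towards the stop, at the height of a seated block's centre. The jaw is 64 mm wide, 28 mm thick (from the face to +y), its top 38 mm above the bench.
- clamp_grip (a point): Grip point on the clamp's upright finger tab, 60 mm above the bench and 16 mm behind the jaw's face. The tab is 30 mm wide (carrier x), 16 mm thick (carrier y), and reaches from the jaw's top (38 mm) up to 75 mm above the bench.
- timer: Bystander: a flat grey lab timer 66 x 58 x 20 mm, origin under its centre.
- dish: Bystander: a closed glass petri dish, 63 mm across, 16 mm high, origin under its centre.
- cap: Bystander: a white ribbed screw cap, 42 mm across, 22 mm high, origin under its centre.
- beaker: Bystander: a glass beaker, 68 mm across, 85 mm high, origin under its centre.
- tablets: Bystander: a white tablet jar, 56 mm across, 75 mm high, origin under its centre.
- spatula: Bystander: a narrow steel lab spatula 200 mm long lying flat, origin under its middle.
- weight: Bystander: a steel calibration weight with a knob, 33 mm across, 46 mm high, origin under its centre.

How it is judged:
On the way, in this order (a step that is already met when the one before it is completed fails the run):
1. the clamp is run fully back (value of joint clamp above 0.268 m), for 0.2 s.
2. all the blocks stand in the carrier's lane, two-well face up, packed from the end stop with no gap (angle between each of block1, block2, block3, block4, block5's own z axis and vertical below 0.06 rad and angle between the x axis of each of block1, block2, block3, block4, block5 and the x axis of carrier, either way round below 0.05 rad and x of block1 in the frame of stop_face between -0.006 and 0.006 m and z of block1 in the frame of stop_face between -0.003 and 0.003 m and (y of block1 in the frame of stop_face between 0.021 and 0.025 m or y of block1 in the frame of stop_face between 0.067 and 0.073 m or y of block1 in the frame of stop_face between 0.113 and 0.121 m or y of block1 in the frame of stop_face between 0.159 and 0.169 m or y of block1 in the frame of stop_face between 0.205 and 0.217 m) and x of block2 in the frame of stop_face between -0.006 and 0.006 m and z of block2 in the frame of stop_face between -0.003 and 0.003 m and (y of block2 in the frame of stop_face between 0.021 and 0.025 m or y of block2 in the frame of stop_face between 0.067 and 0.073 m or y of block2 in the frame of stop_face between 0.113 and 0.121 m or y of block2 in the frame of stop_face between 0.159 and 0.169 m or y of block2 in the frame of stop_face between 0.205 and 0.217 m) and x of block3 in the frame of stop_face between -0.006 and 0.006 m and z of block3 in the frame of stop_face between -0.003 and 0.003 m and (y of block3 in the frame of stop_face between 0.021 and 0.025 m or y of block3 in the frame of stop_face between 0.067 and 0.073 m or y of block3 in the frame of stop_face between 0.113 and 0.121 m or y of block3 in the frame of stop_face between 0.159 and 0.169 m or y of block3 in the frame of stop_face between 0.205 and 0.217 m) and x of block4 in the frame of stop_face between -0.006 and 0.006 m and z of block4 in the frame of stop_face between -0.003 and 0.003 m and (y of block4 in the frame of stop_face between 0.021 and 0.025 m or y of block4 in the frame of stop_face between 0.067 and 0.073 m or y of block4 in the frame of stop_face between 0.113 and 0.121 m or y of block4 in the frame of stop_face between 0.159 and 0.169 m or y of block4 in the frame of stop_face between 0.205 and 0.217 m) and x of block5 in the frame of stop_face between -0.006 and 0.006 m and z of block5 in the frame of stop_face between -0.003 and 0.003 m and (y of block5 in the frame of stop_face between 0.021 and 0.025 m or y of block5 in the frame of stop_face between 0.067 and 0.073 m or y of block5 in the frame of stop_face between 0.113 and 0.121 m or y of block5 in the frame of stop_face between 0.159 and 0.169 m or y of block5 in the frame of stop_face between 0.205 and 0.217 m) and (y of each of block1, block2, block3, block4, block5 in the frame of stop_face below 0.05 m or y of block1 in the frame of stop_face between 0.004 and 0.05 m or y of block2 in the frame of stop_face between 0.004 and 0.05 m or y of block3 in the frame of stop_face between 0.004 and 0.05 m or y of block4 in the frame of stop_face between 0.004 and 0.05 m or y of block5 in the frame of stop_face between 0.004 and 0.05 m) and (y of each of block1, block2, block3, block4, block5 in the frame of stop_face below 0.096 m or y of block1 in the frame of stop_face between 0.05 and 0.096 m or y of block2 in the frame of stop_face between 0.05 and 0.096 m or y of block3 in the frame of stop_face between 0.05 and 0.096 m or y of block4 in the frame of stop_face between 0.05 and 0.096 m or y of block5 in the frame of stop_face between 0.05 and 0.096 m) and (y of each of block1, block2, block3, block4, block5 in the frame of stop_face below 0.142 m or y of block1 in the frame of stop_face between 0.096 and 0.142 m or y of block2 in the frame of stop_face between 0.096 and 0.142 m or y of block3 in the frame of stop_face between 0.096 and 0.142 m or y of block4 in the frame of stop_face between 0.096 and 0.142 m or y of block5 in the frame of stop_face between 0.096 and 0.142 m) and (y of each of block1, block2, block3, block4, block5 in the frame of stop_face below 0.188 m or y of block1 in the frame of stop_face between 0.142 and 0.188 m or y of block2 in the frame of stop_face between 0.142 and 0.188 m or y of block3 in the frame of stop_face between 0.142 and 0.188 m or y of block4 in the frame of stop_face between 0.142 and 0.188 m or y of block5 in the frame of stop_face between 0.142 and 0.188 m)), for 0.3 s.
3. the clamp is run up against the last block ((horizontal distance between clamp_face and block1 below 0.0258 m or horizontal distance between clamp_face and block2 below 0.0258 m or horizontal distance between clamp_face and block3 below 0.0258 m or horizontal distance between clamp_face and block4 below 0.0258 m or horizontal distance between clamp_face and block5 below 0.0258 m)), for 0.2 s.
At the end, for the whole second after the job is handed in: Every block present stands flat in the lane, two-well face on top (0.06 rad), square across (0.05 rad), first against the end stop, each next against its neighbour, gaps under 2 mm; the clamp jaw within 2.5 mm of the last block; all at rest (all of step 2 and (horizontal distance between clamp_face and block1 below 0.0258 m or horizontal distance between clamp_face and block2 below 0.0258 m or horizontal distance between clamp_face and block3 below 0.0258 m or horizontal distance between clamp_face and block4 below 0.0258 m or horizontal distance between clamp_face and block5 below 0.0258 m) and linear speed of each of block1, block2, block3, block4, block5 below 0.02 m/s); the robot touches nothing.
It fails at once if a block is lifted (centre more than 95 mm above the bench) while its two-well face is not on top ((height (world z) of block1 above 0.095 m and angle between block1's own z axis and vertical above 0.7 rad) or (height (world z) of block2 above 0.095 m and angle between block2's own z axis and vertical above 0.7 rad) or (height (world z) of block3 above 0.095 m and angle between block3's own z axis and vertical above 0.7 rad) or (height (world z) of block4 above 0.095 m and angle between block4's own z axis and vertical above 0.7 rad) or (height (world z) of block5 above 0.095 m and angle between block5's own z axis and vertical above 0.7 rad)).
It fails at once if another thing on the bench is pushed more than 3 cm or knocked over (distance of any of timer, dish, cap, beaker, tablets, spatula, weight from where it was at the start of the episode above 0.03 m or angle between any of timer, dish, cap, beaker, tablets, spatula, weight's own z axis and vertical above 0.5 rad).
Of block1, block2, block3, block4, block5 only 3 to 5 are there at a start; the rules pass over those that are not, and their reading is None.
At some moment in a run one of block1, block2, block3, block4, block5 may be knocked a few centimetres aside while the robot is not near it.
Once in a run the grip may slacken for a moment while it holds something.
It also fails if it takes over 210 s, if anything falls off the work surface, if the arm or the gripper's body presses on something with over 40 N, if the wrist force passes 120 N, or if a joint passes its speed limit or range.

ROBOT

A 6-joint arm with a two-finger parallel gripper is mounted at the origin on the work surface. World frame = base frame: x ahead of the robot, y to its left, z up, the work surface at z = 0. Lengths are in m, angles in rad, forces in N, time in s.
With the tool pointing down it reaches from about 0.325 to 0.9 m from the base axis. Payload 6.1 kg.
Tool frame: the origin (TCP) lies at the very end of the fingers, on their centre line; the grasp point (between the pads) lies 19 mm behind it; z points along the fingers, y is the line along which they close (so a half turn about z gives the same grasp; the last joint's range is limited). The gripper opens to 87 mm and grips with 3 to 60 N. Pads are 19 mm wide; open, the fingers measure 117 mm over their backs; the gripper's body (75 mm by 190 mm) begins 51 mm behind the grasp point.
Start: joints at [-1.336, 0.22, 1.526, -0, 1.395, -0.126], TCP at [0.221, -0.585, 0.223] pointing down, gripper open.
Joint ranges: [-2.98, 2.98], [-0.91, 2.08], [0.09, 2.57], [-1.24, 4.39], [0.2, 2.65], [-2.68, 2.68]. Speed limits (rad/s): [2.57, 2.57, 3.01, 3.14, 3.14, 3.14].

INTERFACE

Orientations are given as a unit quaternion [x, y, z, w].
In Python, from plant import ctrl, optics gives the robot as it stands (ctrl), with the cameras (optics). Calls block until the motion is done:
- ctrl.move_ptp(position, orientation): joint-space move of the TCP to a pose.
- ctrl.move_linear(position, rate=0.15, orientation=None): straight line of the TCP; orientation=None keeps the orientation; rate is the mean speed in m/s.
- ctrl.goto_joints(angles): joint-space move.
- ctrl.gripper_to(opening, strength=None): finger opening in m; strength is the grip in N (None keeps the last); returns when the fingers have stopped.
- ctrl.pause(seconds).
- ctrl.solve_ik(position, orientation): joint angles nearest the present ones, or None.
- ctrl.observe(): the state.
- optics.snapshot(name): name is "scene" or "side" or "wrist"; returns the picture (400x640x3 uint8, blue, green, red); there is no depth.
- optics.camera_info(name): a dict with "vfov" (degrees; the focal length in pixels is half the picture's height over the tangent of half this angle, whatever the lens; pixels are square), "cx", "cy" (the principal point, pixels), "rvec" (rotation vector, rad) and "tvec" (3), from world to camera coordinates, as OpenCV has them; the wrist camera has in their place "hand_eye" (4x4, takes a point from camera to tool coordinates, whose origin is the TCP and whose axes are the flange's). Camera axes: x right, y down, z forward; pixel columns grow to the right and rows downward; lengths in m; the calibration is good to about 2 mm. A picture is of the moment at which its call begins: read the wrist's pose just before it. camera_info takes no time and is no camera call.
A pose or a line that the arm cannot do raises ctrl.Unreachable and nothing moves.
- ctrl.close_job(): hands the job in; it is judged then, once.
The state is a dict: "clock": time; "joints": joint angles; "qd": joint speeds; "effort": joint torques, N m; "eef_pos": TCP position; "orientation": TCP orientation; "ft_force": force on the tool from outside, world axes, zero at the start; "moment": the same for the moment, N m; "gripper_width": finger opening in m; "gripper_force": force on a finger pad.
Only numpy, scipy, OpenCV 4.12 (cv2) and the standard library are available. Lean on these libraries where they do the work, as an engineer would, in place of code of your own. Each camera call takes 0.05 s, during which the arm holds its last target. There are 200 camera calls.

## Working session

There is one attempt and no reset: what is moved stays moved. The work goes in short steps, each a Python script; the robot and the scene stay as the last script left them, time stands still between calls to the robot, and variables do not carry over. Pictures are saved under pics/ and viewed, at most 14 in all, crops included, and the job is handed in when it is done.

```bash
ls; mkdir -p pics
python3 - <<'E'
from plant import ctrl, optics
import cv2
o=ctrl.observe();print(o)
for n in("scene","side","wrist"):
    print(n,optics.camera_info(n)); cv2.imwrite(f"pics/a_{n}.png",optics.snapshot(n))
E
```

```text
pics
plant.py
{'clock': 0.0, 'joints': array([-1.33606693e+00,  2.21207032e-01,  1.52760454e+00,  3.06814177e-05,
        1.39472361e+00, -1.26146150e-01]), 'qd': array([-0.00161901,  0.00229877,  0.00021254, -0.00088216,  0.00081006,
        0.00034338]), 'effort': array([-6.72659953e-04, -4.94621694e+01, -3.87373424e+01,  6.96887844e-02,
        5.73360035e-02, -1.59289284e-04]), 'eef_pos': array([ 0.22051653, -0.58413937,  0.22145258]), 'orientation': array([ 9.83765245e-01,  1.79457516e-01, -3.76269166e-05, -9.70651974e-04]), 'ft_force': array([0.16073459, 0.43627332, 0.62903702]), 'moment': array([ 0.05701755, -0.00433381,  0.01206803]), 'gripper_force': 0.0, 'gripper_width': 0.08677243414696337}
scene {'vfov': 45.3189859297397, 'cx': 319.29654898655394, 'cy': 202.27865737733333, 'rvec': array([ 2.33618479,  1.19098523, -0.3519519 ]), 'tvec': array([-0.31274348, -0.35223435,  1.70624388])}
side {'vfov': 53.09763752011625, 'cx': 318.5693487071388, 'cy': 202.55297075655972, 'rvec': array([ 0.12055573, -2.79885105,  1.32519118]), 'tvec': array([0.5467695 , 0.07043038, 1.21948918])}
wrist {'vfov': 59.86632521843075, 'cx': 317.97858129502384, 'cy': 195.8539932779235, 'hand_eye': array([[ 3.91625054e-04, -9.70613121e-01, -2.40644999e-01,
         6.46824123e-02],
       [ 9.99999922e-01,  3.90569130e-04,  5.20829509e-05,
         9.81580442e-04],
       [ 4.34361121e-05, -2.40645000e-01,  9.70613199e-01,
        -1.61986040e-01],
       [ 0.00000000e+00,  0.00000000e+00,  0.00000000e+00,
         1.00000000e+00]])}
```

View pics/a_scene.png

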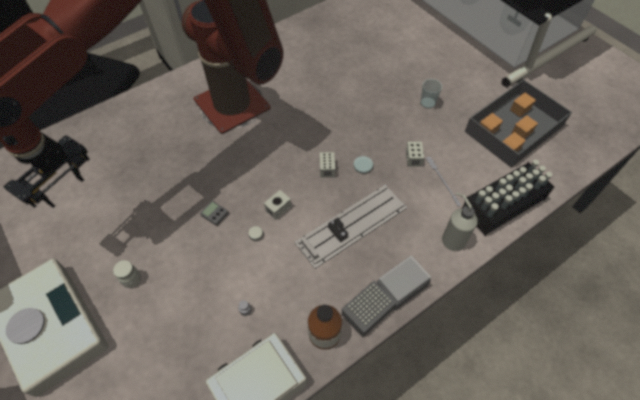

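View pics/a_side.png

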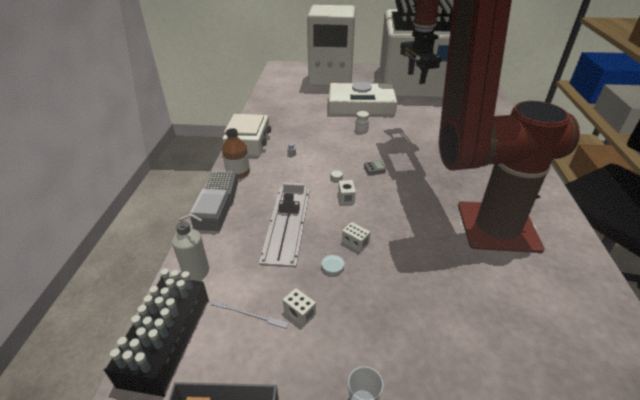

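Three blocks are visible: scene (328,163), (277,203) with one well up, and (415,152) with six wells up. The carrier runs from the stop at about (305,255) to (400,198), and the clamp is at (338,230). I'll write helpers next, then look from above with the wrist camera.

```bash
cat > h.py <<'E'
from plant import ctrl, optics
import cv2, numpy as np
from scipy.spatial.transform import Rotation as R
def down(a):  # tool down, tool y axis (closing line) at world angle a (mod pi) ; 
    # tool x at angle a+90deg -> z down
    y=np.array([np.cos(a),np.sin(a),0]); z=np.array([0,0,-1.]); x=np.cross(y,z)
    return R.from_matrix(np.c_[x,y,z]).as_quat()
def K(i):
    f=200/np.tan(np.radians(i["vfov"])/2); return f
def cam(name,o=None):
    i=optics.camera_info(name); f=K(i)
    if name=="wrist":
        T=np.eye(4);T[:3,:3]=R.from_quat(o["orientation"]).as_matrix();T[:3,3]=o["eef_pos"]
        M=T@i["hand_eye"]; return f,i["cx"],i["cy"],M[:3,:3],M[:3,3]
    Rm=R.from_rotvec(i["rvec"]).as_matrix(); return f,i["cx"],i["cy"],Rm.T,-Rm.T@i["tvec"]
def p2w(c,uv,z):
    f,cx,cy,Rm,t=c; uv=np.atleast_2d(uv).astype(float)
    d=np.c_[(uv[:,0]-cx)/f,(uv[:,1]-cy)/f,np.ones(len(uv))]@Rm.T
    return (t+d*((z-t[2])/d[:,2])[:,None])
def w2p(c,P):
    f,cx,cy,Rm,t=c; q=(np.atleast_2d(P)-t)@Rm; return np.c_[cx+f*q[:,0]/q[:,2],cy+f*q[:,1]/q[:,2]]
def wrist(name=None):
    o=ctrl.observe(); im=optics.snapshot("wrist")
    if name: cv2.imwrite("pics/"+name,im)
    return cam("wrist",o),im
E
python3 - <<'E'
from h import *
c=cam("scene"); s=cam("side")
for n,u,z in [("A",(328,158),.046),("B",(277,199),.046),("C",(415,147),.046),("stop",(306,258),.02),("far",(400,198),.018),("tab",(338,225),.06),("timer",(214,213),.02),("dish",(363,163),.016),("cap",(255,233),.022),("weight",(244,308),.04),("beaker",(430,95),.04),("tabl",(124,272),.04),("spat",(450,180),0)]:
    print(n,p2w(c,u,z)[0].round(3))
for n,u,z in [("A",(355,230),.046),("B",(347,186),.046),("C",(299,297),.046)]: print(n,p2w(s,u,z)[0].round(3))
E
```

```text
A [0.427 0.111 0.046]
B [ 0.461 -0.103  0.046]
C [0.556 0.363 0.046]
stop [ 0.661 -0.138  0.02 ]
far [0.664 0.211 0.018]
tab [ 0.646 -0.015  0.06 ]
timer [ 0.376 -0.277  0.02 ]
dish [0.492 0.204 0.016]
cap [ 0.508 -0.213  0.022]
weight [ 0.692 -0.359  0.04 ]
beaker [0.412 0.564 0.04 ]
tabl [ 0.409 -0.573  0.04 ]
spat [0.699 0.394 0.   ]
A [0.435 0.105 0.046]
B [ 0.465 -0.102  0.046]
C [0.565 0.35  0.046]
```

Run:
```python
from h import *
q=down(-np.pi/2)
ims=[]
for n,x,y in [("B",.46,-.10),("clamp",.60,0.03),("A",.43,.11),("C",.56,.355)]:
    ctrl.move_ptp([x,y,.2],q); ctrl.pause(.3); c,im=wrist(f"w_{n}.png"); ims.append(im)
    o=ctrl.observe(); print(n,o["clock"],o["eef_pos"].round(3)); np.save(f"c_{n}.npy",np.array([*c[:3],*c[3].ravel(),*c[4]]))
m=np.vstack([np.hstack(ims[:2]),np.hstack(ims[2:])])
cv2.imwrite("pics/m1.png",cv2.resize(m,(800,500),interpolation=cv2.INTER_AREA))
```

```text
B 2.45 [ 0.46 -0.1   0.2 ]
clamp 3.5833 [0.6   0.029 0.2  ]
A 4.7083 [0.431 0.11  0.2  ]
C 6.1333 [0.56  0.354 0.201]
```

View pics/m1.png

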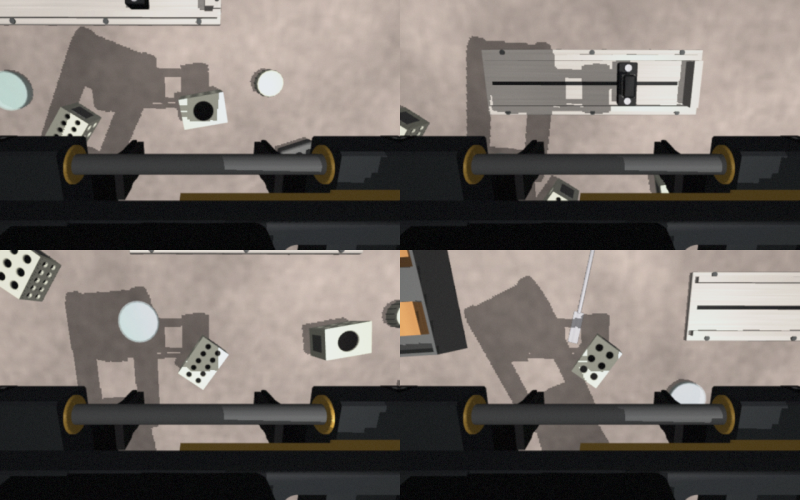

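The wrist views show block A at (204,363) in the mosaic with ten wells up, B at (203,110) with one well up, and C at (598,357) with six wells up. The carrier has its stop on the right (690,82) and the clamp at (627,83). I'll enlarge the carrier and the blocks to fit them and read their side faces.

Run:
```python
import cv2,numpy as np
a=cv2.imread("pics/w_clamp.png")[60:200,110:510]
cv2.imwrite("pics/z1.png",cv2.resize(a,(800,280),interpolation=cv2.INTER_CUBIC))
b=[cv2.resize(cv2.imread(f"pics/w_{n}.png")[y:y+100,x:x+133],(399,300),interpolation=cv2.INTER_CUBIC) for n,x,y in (("B",260,120),("A",260,120),("C",250,115),("A",0,0))]
cv2.imwrite("pics/z2.png",np.vstack([np.hstack(b[:2]),np.hstack(b[2:])]))
```

```text
(no output)
```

View pics/z1.png

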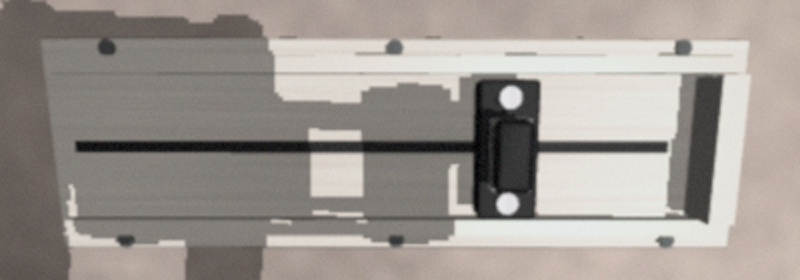

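View pics/z2.png

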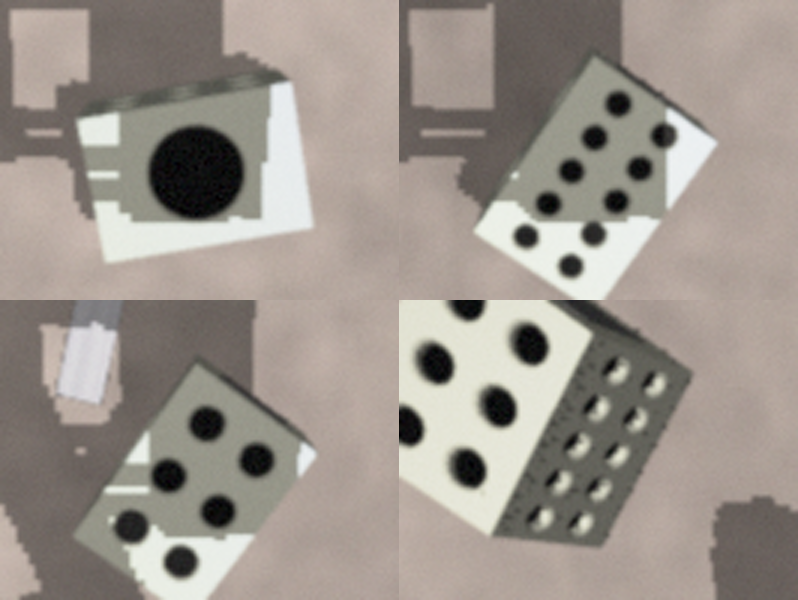

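Enlargement of the carrier: top edge corners at (40,40) and (750,40), bottom edge (68,246) to (728,247), jaw (475–540, 80–215). In the second picture, C's −y-side face has ten wells. The side faces of A and B can't be read yet, so I'll compute geometry, try an automatic block fit and take oblique views.

```bash
cat >> h.py <<'E'
def find(c,im,xy,z=.046,tol=.08):
    """top-face rectangle of white block near xy: centre, long-axis angle, size"""
    b,g,r=[im[...,k].astype(int) for k in range(3)]
    m=((r-g<6)&(g>105)&(r-b<30)).astype(np.uint8)
    m=cv2.morphologyEx(m,cv2.MORPH_OPEN,np.ones((3,3)))
    best=None
    for ct in cv2.findContours(m,cv2.RETR_EXTERNAL,cv2.CHAIN_APPROX_NONE)[0]:
        if cv2.contourArea(ct)<500: continue
        h=cv2.convexHull(ct).reshape(-1,2)
        w=p2w(c,h,z)[:,:2]
        (x,y),s,a=cv2.minAreaRect((w*1000).astype(np.float32))
        ctr=np.array([x,y])/1000; d=np.linalg.norm(ctr-xy)
        if s[1]>s[0]: a+=90
        if d<tol and max(s)<85 and (best is None or d<best[3]): best=(ctr,np.radians(a),sorted(s),d)
    return best
E
python3 - <<'E'
from h import *
def ld(n):
    v=np.load(f"c_{n}.npy"); return v[0],v[1],v[2],v[3:12].reshape(3,3),v[12:]
C={}
for n,xy,off,k in (("B",(.461,-.103),(260,120),[(78,118),(290,80),(313,228),(105,263)]),("A",(.43,.11),(260,120),[(196,50),(317,143),(75,232)]),("C",(.56,.357),(250,115),[(197,58),(316,155),(73,237)])):
    c=ld(n); w=p2w(c,np.array(k)/3+off,.046)[:,:2]
    d=w[1]-w[0] if n=="B" else w[2]-w[0]
    print(n,"ctr",((w[0]+w[2])/2 if n=="B" else (w[1]+w[2])/2).round(4),"ang",np.degrees(np.arctan2(d[1],d[0])).round(1),np.linalg.norm(d).round(4),np.linalg.norm(w[1]-w[0] if n!="B" else w[2]-w[1]).round(4))
    print(find(c,cv2.imread(f"pics/w_{n}.png"),np.array(xy)))
c=ld("clamp")
k=np.array([(40,40),(750,40),(728,247),(68,246)])/2+(110,60)
for z in(.018,.008):
    w=p2w(c,k,z)[:,:2]; print(w.round(4),[np.linalg.norm(w[i]-w[i-1]).round(4) for i in range(4)])
print("bolts",p2w(c,np.array([(107,47),(683,47),(666,241),(126,241)])/2+(110,60),.018)[:,:2].round(4))
print("lane rails z18",p2w(c,np.array([(50,73),(690,73),(75,217),(700,219)])/2+(110,60),.018)[:,:2].round(4))
print("stop face top z40..",p2w(c,np.array([(697,77),(690,218)])/2+(110,60),.048)[:,:2].round(4))
print("tab z75",p2w(c,np.array([(497,120),(532,120),(497,190),(532,190)])/2+(110,60),.075)[:,:2].round(4))
print("jaw z38",p2w(c,np.array([(478,82),(540,82),(537,215),(475,215)])/2+(110,60),.038)[:,:2].round(4))
E
```

```text
B ctr [ 0.4638 -0.1087] ang -79.9 0.0653 0.0468
(array([ 0.46602081, -0.10752312]), np.float64(1.7471689969648698), [50.73422622680664, 67.06014251708984], np.float64(0.006757747483509186))
A ctr [0.43  0.102] ang 146.2 0.0676 0.0466
(array([0.43144977, 0.10258111]), np.float64(2.539279025389104), [48.23619842529297, 67.7457504272461], np.float64(0.007559218515841303))
C ctr [0.5617 0.3563] ang 144.8 0.0675 0.0468
(array([0.56302838, 0.35716241]), np.float64(2.5080081878693936), [48.02642822265625, 67.4593505859375], np.float64(0.003032733432588027))
[[ 0.6923  0.2049]
 [ 0.6919 -0.1302]
 [ 0.5921 -0.1304]
 [ 0.5931  0.2037]] [np.float64(0.0992), np.float64(0.3351), np.float64(0.0998), np.float64(0.3341)]
[[ 0.6931  0.21  ]
 [ 0.6927 -0.1347]
 [ 0.59   -0.135 ]
 [ 0.591   0.2088]] [np.float64(0.1021), np.float64(0.3448), np.float64(0.1027), np.float64(0.3438)]
bolts [[ 0.6891  0.1736]
 [ 0.6888 -0.0988]
 [ 0.5953 -0.0987]
 [ 0.5956  0.1741]]
lane rails z18 [[ 0.6773  0.2021]
 [ 0.6769 -0.1032]
 [ 0.6079  0.1984]
 [ 0.6065 -0.1148]]
stop face top z40.. [[ 0.6742 -0.095 ]
 [ 0.612  -0.0978]]
tab z75 [[ 0.6567 -0.0052]
 [ 0.6567 -0.0194]
 [ 0.6284 -0.006 ]
 [ 0.6283 -0.0205]]
jaw z38 [[ 6.724e-01 -4.000e-04]
 [ 6.724e-01 -2.840e-02]
 [ 6.119e-01 -2.950e-02]
 [ 6.119e-01 -2.000e-04]]
```

Carrier centre is x≈0.642, y≈0.037, square to the world. The stop face is at y≈−0.10 and the clamp tab at y≈−0.013. Next I'll run the clamp back, then take the oblique views of A and B.

Run:
```python
from h import *
q=down(0); x=.6424
ctrl.move_ptp([x,-.013,.15],q); ctrl.move_linear([x,-.013,.048],.15)
ctrl.gripper_to(.02,25); o=ctrl.observe(); print(o["gripper_width"],o["ft_force"].round(1))
f0=o["ft_force"]
ctrl.move_linear([x,.185,.048],.12); print((ctrl.observe()["ft_force"]-f0).round(1))
y=.185
while y<.206:
    y+=.003; ctrl.move_linear([x,y,.048],.05); ctrl.pause(.1); f=(ctrl.observe()["ft_force"]-f0); print(y,ctrl.observe()["eef_pos"].round(4),f.round(1))
    if abs(f[1])>12: break
ctrl.pause(.3); ctrl.gripper_to(.087); ctrl.move_linear([x,y,.15],.25)
# oblique views
def view(n,xy,ang,sgn):  # tool y along short axis
    a=ang+np.pi/2
    for aa in (a,a+np.pi):
        Q=down(aa); M=R.from_quat(Q).as_matrix()
        p=np.array([*xy,.12])-.065*M[:,0]+sgn*.17*np.array([np.cos(a),np.sin(a),0])
        r=np.hypot(*p[:2])
        if r<.34 or ctrl.solve_ik(p,Q) is None: print(n,"no",p.round(3)); continue
        ctrl.move_ptp([p[0],p[1],.15],Q); ctrl.pause(.2)
        c,im=wrist(f"o_{n}.png"); u=w2p(c,[[*xy,.03]])[0]; print(n,u.round(),p.round(3))
        u=u.astype(int); u=np.clip(u,[80,60],[560,340]); return cv2.resize(im[u[1]-60:u[1]+60,u[0]-80:u[0]+80],(400,300),interpolation=cv2.INTER_CUBIC)
    return np.zeros((300,400,3),np.uint8)
t=[view("A1",(.43,.102),2.54,1),view("A2",(.43,.102),2.54,-1),view("B1",(.464,-.1085),1.747,1),view("B2",(.464,-.1085),1.747,-1)]
cv2.imwrite("pics/z3.png",np.vstack([np.hstack(t[:2]),np.hstack(t[2:])]))
print(ctrl.observe()["clock"])
```

```text
0.029739425978748586 [-0.5 -0.  -0.8]
[ 5.6 -2.8 -3.2]
0.188 [0.6429 0.1872 0.048 ] [  3.4 -11.   -1.2]
0.191 [0.6428 0.1873 0.0479] [  3.  -20.4  -0.1]
A1 no [ 0.28  -0.001  0.12 ]
A1 [535. 110.] [ 0.387 -0.075  0.12 ]
A2 [532. 111.] [0.473 0.279 0.12 ]
B1 no [ 0.285 -0.074  0.12 ]
B1 [534. 109.] [ 0.308 -0.202  0.12 ]
B2 no [ 0.62  -0.015  0.12 ]
B2 [104. 108.] [ 0.643 -0.143  0.12 ]
24.2
```

View pics/z3.png

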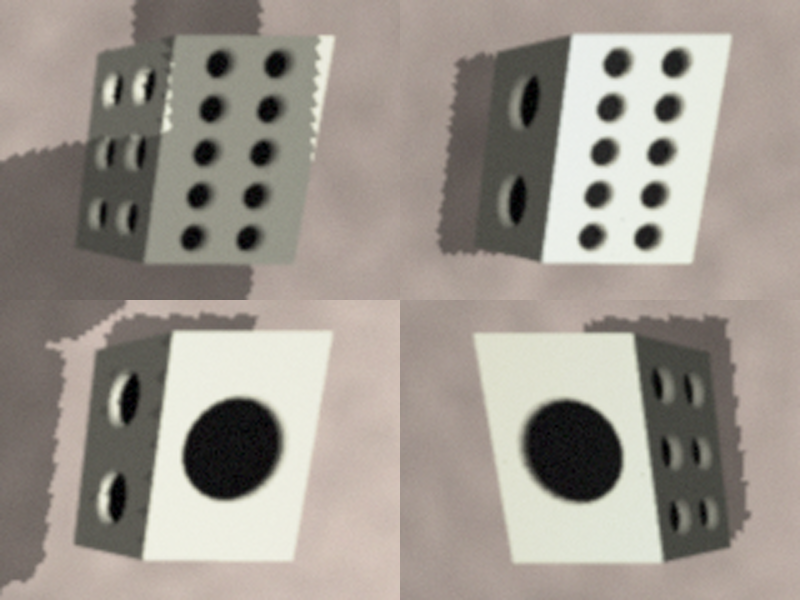

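The clamp hit its back stop at tab y=0.1873, so the stop face is at y≈−0.110. Oblique views:
- **A:** two wells on its (+.57,+.82) side and six on the other.
- **B:** two wells on its robot side (−.98,−.18).
- **C:** six wells up, so it needs two rolls.

I'll roll each block by gripping its ends with the tool tilted, starting with B.

```bash
cat >> h.py <<'E'
Z=np.array([0,0,1.])
S=.004
def look(xy,name=None,z=.2):
    ctrl.move_ptp([xy[0]-.01,xy[1],z],down(-np.pi/2)); ctrl.pause(.25)
    c,im=wrist(name); return find(c,im,np.array(xy))
def pose(ctr,Q):
    return np.asarray(ctr)+(.019-S)*R.from_quat(Q).as_matrix()[:,2]
def plan_roll(ctr,d):
    d=np.array([d[0],d[1],0.]);d/=np.linalg.norm(d); w=np.cross(d,Z); best=None
    for flip in(0,1):
        base=R.from_quat(down(np.arctan2(w[1],w[0])+np.pi*flip))
        for t1 in (45,40,50,35,55,30,60):
            qs=[(R.from_rotvec(w*np.radians(t))*base).as_quat() for t in np.linspace(-t1,90-t1,7)]
            js=[]
            for k,Q in enumerate(qs):
                for h in (.026,.05,.1):
                    j=ctrl.solve_ik(pose([*ctr,h],Q),Q)
                    js.append(j)
            if any(j is None for j in js): continue
            js=np.array(js); st=np.abs(np.diff(js[1::3],axis=0)).max()
            cost=st+abs(t1-45)*.02+np.abs(js[0]-ctrl.observe()["joints"]).max()*.1
            if best is None or cost<best[0]: best=(cost,t1,flip,qs,st)
    return best
def roll(ctr,d,p=None):
    p=p or plan_roll(ctr,d); qs=p[3]; print("roll t1",p[1],"flip",p[2],"step",round(p[4],2))
    M=R.from_quat(qs[0]).as_matrix()[:,2]
    ctrl.gripper_to(.087)
    ctrl.move_ptp(pose([*ctr,.026],qs[0])-.12*M,qs[0])
    ctrl.move_linear(pose([*ctr,.0245],qs[0]),.12)
    ctrl.gripper_to(.05,25); o=ctrl.observe(); print("w",round(o["gripper_width"],4),o["ft_force"].round(1))
    ctrl.move_linear(pose([*ctr,.048],qs[0]),.1)
    for Q in qs[1:]: ctrl.move_linear(pose([*ctr,.048],Q),.08,Q)
    o=ctrl.observe(); print("w2",round(o["gripper_width"],4))
    ctrl.move_linear(pose([*ctr,.0255],qs[-1]),.06); f=ctrl.observe()["ft_force"]; 
    for k in range(6):
        h=.0255-.0007*(k+1); ctrl.move_linear(pose([*ctr,h],qs[-1]),.03)
        if ctrl.observe()["ft_force"][2]-f[2]>4: break
    print("down",round(h,4),round(ctrl.observe()["gripper_width"],4))
    ctrl.gripper_to(.087)
    M=R.from_quat(qs[-1]).as_matrix()[:,2]
    ctrl.move_linear(ctrl.observe()["eef_pos"]-.12*M,.2)
E
python3 - <<'E'
from h import *
B=look((.464,-.1085)); print("B",B)
p=plan_roll(B[0],(-.984,-.176)); print(p and (p[:3],p[4]))
pa=plan_roll((.43,.102),(.567,.823)); print(pa and (pa[:3],pa[4]))
pc=plan_roll((.562,.356),(.58,.81)); print(pc and (pc[:3],pc[4]))
if p:
    n=np.array([np.cos(B[1]+np.pi/2),np.sin(B[1]+np.pi/2)]); n*=np.sign(n@[-.984,-.176])
    roll(B[0],n); b=look(B[0],"b2.png"); print(b)
print(ctrl.observe()["clock"])
E
```

```text
B (array([ 0.46563629, -0.10755433]), np.float64(1.7477551254312826), [49.925392150878906, 67.07267761230469], np.float64(0.0018899057331576807))
((np.float64(0.8358644708553696), 45, 1), np.float64(0.6629745578426451))
((np.float64(0.544784376968289), 45, 0), np.float64(0.4679790416648135))
((np.float64(0.8770040087674567), 60, 0), np.float64(0.4167087653202559))
roll t1 45 flip 1 step 0.66Traceback (most recent call last):
  File "<stdin>", line 8, in <module>
  File "h.py", line 68, in roll
    ctrl.move_ptp(pose([*ctr,.026],qs[0])-.12*M,qs[0])
    ~~~~~~~~~~~~~^^^^^^^^^^^^^^^^^^^^^^^^^^^^^^^^^^^^^
host.Unreachable: the arm cannot take that pose within its joint ranges
```

```bash
sed -i 's/    ctrl.move_ptp(pose(\[\*ctr,.026\],qs\[0\])-.12\*M,qs\[0\])/    ctrl.move_ptp(pose([*ctr,.1],qs[0]),qs[0])/; s/    ctrl.move_linear(ctrl.observe()\["eef_pos"\]-.12\*M,.2)/    ctrl.move_linear(pose([*ctr,.1],qs[-1]),.2)/' h.py
python3 - <<'E'
from h import *
B=(np.array([.4645,-.1078]),1.7475)
n=np.array([np.cos(B[1]+np.pi/2),np.sin(B[1]+np.pi/2)]); n*=np.sign(n@[-.984,-.176])
roll(B[0],n); b=look(B[0],"b2.png"); print(b)
print(ctrl.observe()["clock"])
E
```

```text
roll t1 45 flip 1 step 0.66
w 0.0659 [-5.8  1.   7.7]
w2 0.0663
down 0.022 0.0658
(array([ 0.46412482, -0.10857716]), np.float64(1.7537364354367895), [50.534820556640625, 67.41024017333984], np.float64(0.000862986543034638))
36.4917
```

Run:
```python
import cv2
cv2.imwrite("pics/z4.png",cv2.imread("pics/b2.png")[80:300,200:500])
```

```text
(no output)
```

View pics/z4.png

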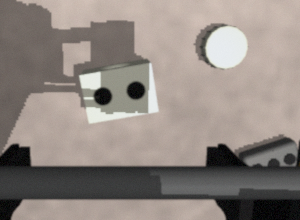

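Block B now shows its two wells on top, at (103,96) and (136,90). Placing it next, with force-guided seating.

```bash
cat >> h.py <<'E'
LX=.6423; STOP=-.1097
def wrap(a): return (a+np.pi/2)%np.pi-np.pi/2
def pick(xy,phi):
    a=wrap(phi); q=down(a)
    ctrl.gripper_to(.087); ctrl.move_ptp([*xy,.1],q); ctrl.move_linear([*xy,.015],.15)
    ctrl.gripper_to(.05,30); ctrl.move_linear([*xy,.09],.2); ctrl.pause(.2)
    w=ctrl.observe()["gripper_width"]; print("pick w",round(w,4)); return w>.06
def place(k):
    y=STOP+.023+.046*k+.006; q=down(0)
    ctrl.move_ptp([LX,y,.11],q); ctrl.move_linear([LX,y,.028],.15); ctrl.pause(.2)
    f0=ctrl.observe()["ft_force"]; z=.028
    while z>.0215:
        z-=.0007; ctrl.move_linear([LX,y,z],.03); ctrl.pause(.05)
        f=ctrl.observe()["ft_force"]-f0
        if f[2]>3: break
    o=ctrl.observe(); print("seat z",round(o["eef_pos"][2],4),f.round(1),"w",round(o["gripper_width"],4))
    if z>.0252 or o["gripper_width"]<.06: print("BAD SEAT"); return False
    z+=.0005; ctrl.move_linear([LX,y,z],.03); ctrl.pause(.1); f0=ctrl.observe()["ft_force"]; y0=y
    while y>y0-.014:
        y-=.001; ctrl.move_linear([LX,y,z],.03); ctrl.pause(.05)
        f=ctrl.observe()["ft_force"]-f0
        if f[1]>9: break
    o=ctrl.observe(); print("push y",o["eef_pos"].round(4),f.round(1),"expected",round(y0-.006,4))
    ctrl.gripper_to(.087); ctrl.move_linear([LX,y,.12],.2); return True
E
python3 - <<'E'
from h import *
if pick((.4635,-.1085),1.752): print(place(0))
print(ctrl.observe()["clock"])
E
```

```text
pick w 0.0658
seat z 0.0236 [-2.1  1.7  6.2] w 0.0655
push y [ 0.6423 -0.0844  0.0236] [-0.2  9.2  3. ] expected -0.0867
True
46.7583
```

Run:
```python
from h import *
A=look((.43,.102),"a2.png"); print("A",A)
d=np.array([.567,.823]); n=np.array([np.cos(A[1]+np.pi/2),np.sin(A[1]+np.pi/2)]); n*=np.sign(n@d)
roll(A[0],n); A=look(A[0],"a3.png"); print(A)
im=cv2.imread("pics/a3.png")[80:300,200:500]
ctrl.move_ptp([.56,-.06,.2],down(-np.pi/2)); ctrl.pause(.2); c,im2=wrist("s1.png")
cv2.imwrite("pics/z5.png",np.hstack([im,im2[20:240,170:570]]))
print(ctrl.observe()["clock"])
```

```text
A (array([0.43110059, 0.1022666 ]), np.float64(2.536427778547038), [47.28209686279297, 67.60303497314453], np.float64(0.0011324159125295887))
roll t1 45 flip 0 step 0.47
w 0.066 [-0.7  1.5  2.9]
w2 0.0656
down 0.022 0.0659
(array([0.43265652, 0.10278919]), np.float64(2.5343532426368935), [47.50332260131836, 67.49217224121094], np.float64(0.0016413550123845172))
60.5
```

View pics/z5.png

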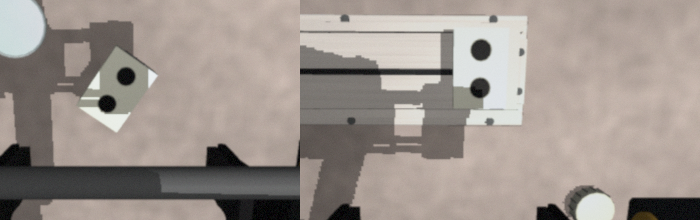

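Block A has two wells up, at (126,76) and (107,103). B sits in the lane across the stop end (wells at about (481,49) and (481,88)), square to the rails. Next I'll place A, then roll C.

Run:
```python
from h import *
if pick((.432,.1025),2.535): print(place(1))
C=look((.5617,.3563),"c2.png"); print("C",C,ctrl.observe()["clock"])
```

```text
pick w 0.0659
seat z 0.0237 [-5.   0.8  6.9] w 0.0656
push y [ 0.6423 -0.0405  0.0236] [ 2.3 10.9  2.6] expected -0.0407
True
C None 73.8667
```

Run:
```python
from h import *
im=optics.snapshot("scene"); cv2.imwrite("pics/sc2.png",im)
c2=cv2.imread("pics/c2.png")
cv2.imwrite("pics/z6.png",np.vstack([cv2.resize(c2,(480,300)),cv2.resize(im[80:280,250:570],(480,300),interpolation=cv2.INTER_CUBIC)]))
```

```text
(no output)
```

View pics/z6.png

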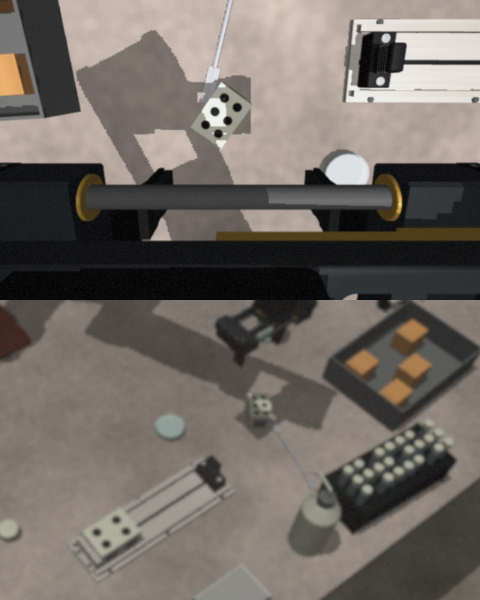

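C has been knocked slightly towards +x and now touches the spatula blade in the picture (block centre at about (295,151) in the full frame), so its mask merged with the spatula. I'll fill the holes and open with a larger kernel.

```bash
python3 - <<'E'
import re
s=open('h.py').read()
s=s.replace("""    best=None
    for ct in cv2""","""    m2=np.zeros_like(m); cs=cv2.findContours(m,cv2.RETR_EXTERNAL,cv2.CHAIN_APPROX_NONE)[0]
    cv2.drawContours(m2,cs,-1,1,-1); m2=cv2.morphologyEx(m2,cv2.MORPH_CLOSE,np.ones((5,5)))
    m=cv2.morphologyEx(m2,cv2.MORPH_OPEN,cv2.getStructuringElement(cv2.MORPH_ELLIPSE,(kk,kk))) if kk else m
    best=None
    for ct in cv2""",1).replace("z=.046,tol=.08)","z=.046,tol=.08,kk=0)",1)
open('h.py','w').write(s)
E
python3 - <<'E'
from h import *
o=ctrl.observe(); c=cam("wrist",o); im=cv2.imread("pics/c2.png")
for kk in (0,9,15,19): print(kk,find(c,im,np.array((.575,.365)),kk=kk))
cv2.imwrite("pics/z7.png",cv2.resize(im[95:205,235:355],(600,550),interpolation=cv2.INTER_CUBIC))
E
```

```text
0 None
9 (array([0.58758405, 0.3815303 ]), np.float64(2.5023182110423847), [68.01880645751953, 77.41065979003906], np.float64(0.02077520511889472))
15 (array([0.58727124, 0.38159033]), np.float64(2.497468461539296), [67.64344024658203, 76.35750579833984], np.float64(0.02063546592148734))
19 (array([0.58188019, 0.38206558]), np.float64(2.51035403331559), [62.305809020996094, 66.94110107421875], np.float64(0.018400301224496745))
```

View pics/z7.png

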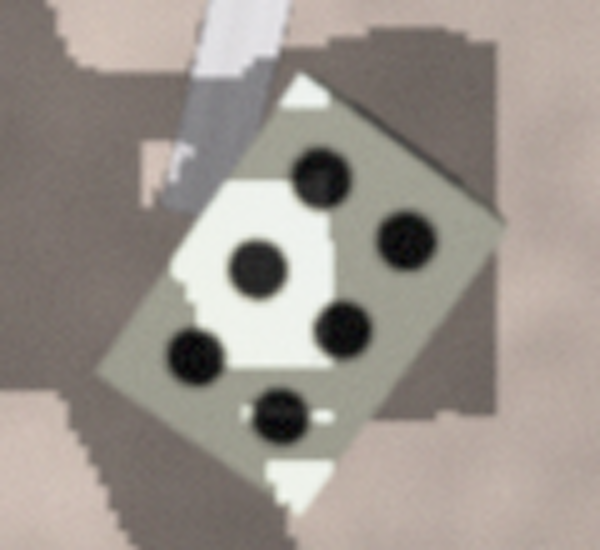

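Corners of C in the crop: (300,72), (507,226), (298,516), (95,372). I'll plan the roll both ways and set the block down clear of the spatula.

Run:
```python
s=open('h.py').read()
s=s.replace("def roll(ctr,d,p=None):","def roll(ctr,d,p=None,dest=None):")
s=s.replace("    for Q in qs[1:]:","    if dest is not None: ctr=dest; ctrl.move_linear(pose([*ctr,.048],qs[0]),.1)\n    for Q in qs[1:]:")
open('h.py','w').write(s)
from h import *
c=cam("wrist",ctrl.observe())
w=p2w(c,np.array([(300,72),(507,226),(298,516),(95,372)])/5+(235,95),.046)[:,:2]
l=w[0]-w[3]; ph=np.arctan2(l[1],l[0]); ctr=w.mean(0); print(ctr,ph,[np.linalg.norm(w[i]-w[i-1]).round(4) for i in range(4)])
for s in(1,-1):
    n=s*np.array([np.cos(ph+np.pi/2),np.sin(ph+np.pi/2)])
    for e in (ctr,(.53,.32),(.5,.30)):
        p=plan_roll(e,n); print(n.round(2),e,p and (p[0].round(2),p[1],p[2],p[4].round(2)))
```

```text
[0.57691578 0.37592861] -0.624144267051717 [np.float64(0.066), np.float64(0.0457), np.float64(0.0663), np.float64(0.0459)]
[0.58 0.81] [0.57691578 0.37592861] (np.float64(0.84), 55, 0, np.float64(0.52))
[0.58 0.81] (0.53, 0.32) (np.float64(0.81), 45, 0, np.float64(0.73))
[0.58 0.81] (0.5, 0.3) (np.float64(0.8), 45, 0, np.float64(0.72))
[-0.58 -0.81] [0.57691578 0.37592861] (np.float64(0.9), 35, 1, np.float64(0.52))
[-0.58 -0.81] (0.53, 0.32) (np.float64(0.92), 30, 1, np.float64(0.45))
[-0.58 -0.81] (0.5, 0.3) (np.float64(0.94), 30, 1, np.float64(0.47))
```

Run:
```python
from h import *
ctr=np.array([.5769,.3759]); ph=-.6241; n=np.array([np.cos(ph+np.pi/2),np.sin(ph+np.pi/2)])
p=plan_roll(ctr,n); dest=np.array([.535,.325])
print([ctrl.solve_ik(pose([*dest,h],Q),Q) is not None for Q in p[3] for h in(.022,.048,.1)])
roll(ctr,n,p,dest)
C=look(dest,"c3.png"); print(C,ctrl.observe()["clock"])
```

```text
[True, True, True, True, True, True, True, True, True, True, True, True, True, True, True, True, True, True, True, True, True]
roll t1 55 flip 0 step 0.52
w 0.0656 [0.9 0.7 1.7]
w2 0.0659
down 0.0213 0.066
(array([0.53678894, 0.32603558]), np.float64(2.5169620683493763), [47.777278900146484, 67.79354858398438], np.float64(0.0020670609662881484)) 85.6167
```

Run:
```python
from h import *
C=(np.array([.5362,.3255]),2.517); n=np.array([np.cos(C[1]-np.pi/2),np.sin(C[1]-np.pi/2)]); print(n)
roll(C[0],n); C=look(C[0],"c4.png"); print(C,ctrl.observe()["clock"])
cv2.imwrite("pics/z8.png",np.hstack([cv2.imread(f"pics/c{k}.png")[80:300,200:500] for k in(3,4)]))
```

```text
[0.58476688 0.81120139]
roll t1 45 flip 0 step 0.73
w 0.0659 [0.5 1.7 2.2]
w2 0.066
down 0.0213 0.0657
(array([0.53797284, 0.32649133]), np.float64(2.5205253113088752), [47.69943618774414, 67.44129943847656], np.float64(0.002031182048137882)) 96.8083
```

View pics/z8.png

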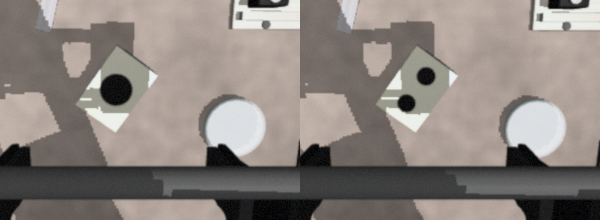

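The left half shows one well up after the first roll, the right half two wells up at (426,76) and (406,103). Now I'll place C third and inspect the row before clamping.

Run:
```python
from h import *
if pick((.5372,.3259),2.519): print(place(2))
ctrl.move_ptp([.56,-.04,.2],down(-np.pi/2)); ctrl.pause(.3); c,im=wrist("s2.png"); print(ctrl.observe()["clock"])
cv2.imwrite("pics/z9.png",cv2.resize(im[20:220,170:540],(740,400),interpolation=cv2.INTER_CUBIC))
```

```text
pick w 0.0656
seat z 0.0238 [-3.3  0.4  6.6] w 0.0657
push y [0.6424 0.0053 0.0238] [ 1.9 11.1  2.1] expected 0.0053
True
109.9
```

View pics/z9.png

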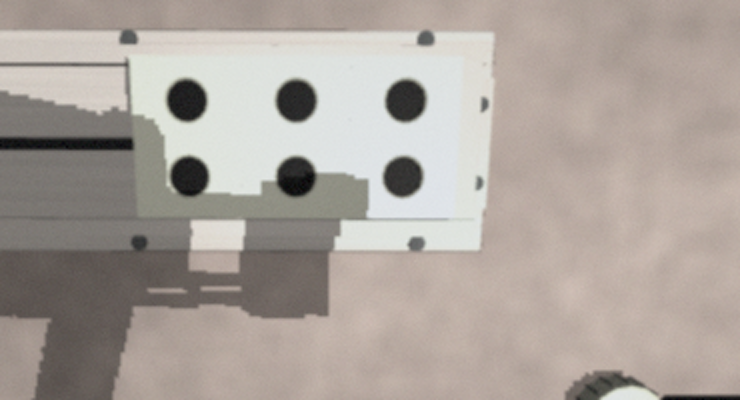

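The row is flush and square: three two-well tops with wells evenly spaced (187/296/405 across). Next I'll run the clamp up.

Run:
```python
from h import *
q=down(0); x=LX; y=.1873
ctrl.move_ptp([x,y,.15],q); ctrl.move_linear([x,y,.048],.15)
ctrl.gripper_to(.02,25); ctrl.pause(.1); f0=ctrl.observe()["ft_force"]; print(ctrl.observe()["gripper_width"])
ctrl.move_linear([x,.05,.048],.1); y=.05
while y>.037:
    y-=.001; ctrl.move_linear([x,y,.048],.03); ctrl.pause(.1); f=ctrl.observe()["ft_force"]-f0
    if f[1]>12: break
print(ctrl.observe()["eef_pos"].round(4),f.round(1))
ctrl.pause(.3); ctrl.gripper_to(.087); ctrl.move_linear([x,y,.15],.2)
ctrl.move_ptp([.56,0,.22],down(-np.pi/2)); ctrl.pause(.3); c,im=wrist("s3.png"); print(ctrl.observe()["clock"])
cv2.imwrite("pics/z10.png",cv2.resize(im[20:220,170:540],(740,400),interpolation=cv2.INTER_CUBIC))
```

```text
0.02982199788111169
[0.6424 0.0442 0.048 ] [ 0.5 13.2 -0.5]
121.7167
```

View pics/z10.png

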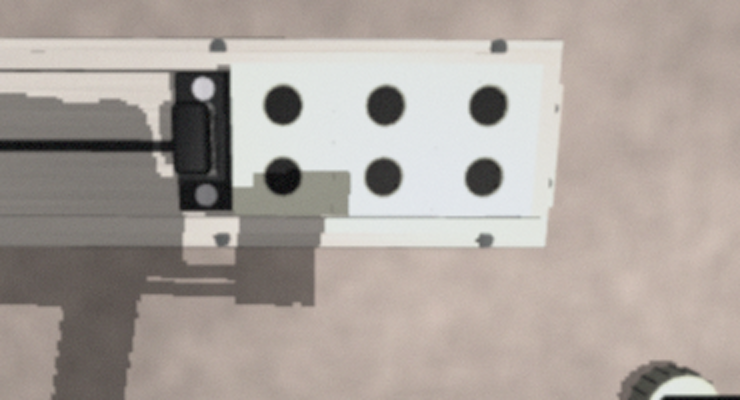

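The clamp jaw (x≈230) is tight against the last block, stopping at tab y=0.0442 against 0.0443 expected. Handing in.

```bash
python3 -c "
from plant import ctrl, optics
print(ctrl.close_job())"
```

```text
the job is handed in; nothing more can be done
None
```

Job handed in at about 122 s of the robot's clock, no verdict returned: the clamp was run fully back, all three blocks present were rolled two-well face up and packed flush against the end stop, and the clamp was then run up tight against the last block.

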